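Refit the oil filler cap on the hydraulic power pack

TASK

Put the aluminium filler cap back on the filler neck of the hydraulic power pack and screw it (clockwise) fully home, level and not cross-threaded, then let go. The thread starts have to be found by feel, as a fitter does it: with the cap resting on the neck, ease it backward (anticlockwise) until it drops in, before you screw it forward. Do not force it, and leave the other things on the bench where they are.

Things in the scene. Friction and masses are not known exactly. Their poses are not given: they have to be found in the camera images.
- cap_mid (a point): The filler cap, loose on the bench on its open end, closed top up: a sixteen-sided aluminium shell, 58 mm across flats, 33 mm high, 0.12 kg. The point is on its axis, 16 mm above its underside; z along the axis. Its x and y do not say where the lugs inside it are.
- cap_lugs (a point): On the cap's axis, 4 mm above its underside: the middle height of its four equal lugs, 90 degrees apart, out of sight inside the shell (48 mm wide, 27 mm deep inside). They stand inward to a 39.6 mm circle; each is 6.5 mm (17 degrees) wide and 4 mm high, from 2 to 6 mm above the underside.
- tank: The hydraulic power pack, fixed: a low green oil tank 206 x 306 mm, its steel lid plate 110 mm above the bench. Origin under the tank's middle at bench height. On the lid: the filler neck at (-30, 90) mm, a motor (258 mm high, 105 wide, with a box on its +x side) at (35, -95), a valve block with gauge 215 mm high at (-60, -100).
- neck: The steel filler neck, fixed on the lid plate; origin on its axis at the lid plate's top, z up. A tube 37 mm across with a bevelled rim 32 mm up and a rubber seal ring on it, its top 36 mm up. A flange 76 mm across, 6 mm high with its screws. Its x and y do not say where the threads start: that differs each time.
- thread_crest (a point): On the neck's axis, 20 mm above the lid plate: the height of the starts of its four interrupted right-hand threads, 90 degrees apart, 46 mm across, blunt at the start. Seen from above, each thread's top falls clockwise from 20 to 16.6 mm above the lid plate over 65 degrees; then a 25 degree gap, through which a lug fits, to the next start.
- cap_seat (a point): On the neck's axis, 6.6 mm above the lid plate: where the cap's underside is when fully home. It is 14.6 to 18 mm up while the lugs ride on the threads (turning backward climbs to 18, then the lugs are over the gaps) and 9 mm up once dropped on the seal. From there 60 to 70 degrees forward lead to a stop. Turned forward before it has dropped, its lugs butt on the blunt starts.
- seal (a joint): How far the rubber seal ring on the neck's rim is squeezed (m): 0 free, about 0.002 with the cap fully home. It pushes up with 4.5 N per mm and springs back if the threads do not hold the cap down. Hand-tight at the stop is 0.3 to 0.5 N m; the cap and threads are damaged beyond 90 N between them (about 1 N m).
- bearing: A ball bearing lying flat, 52 mm across, 15 mm high. Bystander.
- bush: A flanged brass bush standing on its 56 mm flange, 42 mm high. Bystander.
- spindle: A stepped steel spindle standing upright, 52 mm wide at the foot, 120 mm high. Bystander.
- channel: A piece of square steel tube lying down, 180 x 40 x 40 mm along x. Bystander.
- screwdriver: A screwdriver lying along its x. Bystander.
- wrench: A spanner lying along its x. Bystander.
- tin: A steel grease tin, 64 mm across, 60 mm high. Bystander.
Mind the look-alikes: they are no part of the job. Leave any red look-alike of the part that bears cap_mid alone.

How it is judged:
On the way:
1. the cap is level on the neck with its lugs dropped through the gaps between the threads (horizontal distance between cap_mid and neck below 0.004 m and angle between cap_mid's own z axis and vertical below 0.08 rad and z of cap_mid in the frame of neck below 0.0262 m), for 0.2 s.
At the end, for the whole second after the job is handed in: The cap sits on the filler neck, centred within 4 mm and level within 0.08 rad, screwed down until its middle is less than 23.4 mm above the lid plate (22.6 is fully home) with the seal squeezed more than 1.4 mm, at rest and let go (horizontal distance between cap_mid and neck below 0.004 m and angle between cap_mid's own z axis and vertical below 0.08 rad and z of cap_mid in the frame of neck below 0.0234 m and value of joint seal above 0.0014 m and linear speed of cap below 0.01 m/s and contact force between the fingers and cap below 0.1 N); the robot touches nothing.
It fails at once if the cap is forced: more than 90 N between the cap and the neck (contact force between cap and neck above 90 N).
It fails at once if the cap is cross-threaded: down on the threads and tilted by more than 0.2 rad (horizontal distance between cap_mid and neck below 0.02 m and z of cap_mid in the frame of neck below 0.034 m and angle between cap_mid's own z axis and vertical above 0.2 rad).
It fails at once if another thing on the bench is pushed more than 30 mm from its place (distance of any of bearing, bush, spindle, channel, screwdriver, wrench, tin from where it was at the start of the episode above 0.03 m).
It also fails if it takes over 67 s, if anything falls off the work surface, if the arm or the gripper's body presses on something with over 40 N, if the wrist force passes 120 N, or if a joint passes its speed limit or range.

ROBOT

A 6-joint arm with a two-finger parallel gripper is mounted at the origin on the work surface. World frame = base frame: x ahead of the robot, y to its left, z up, the work surface at z = 0. Lengths are in m, angles in rad, forces in N, time in s.
With the tool pointing down it reaches from about 0.4 to 0.925 m from the base axis. Payload 3.4 kg.
Tool frame: the origin (TCP) lies at the very end of the fingers, on their centre line; the grasp point (between the pads) lies behind it (env.grip_point_offset is the z of the grasp point in the tool frame, in m); z points along the fingers, y is the direction in which the jaws open and shut (so a half turn about z gives the same grasp; the last joint's range is limited). The gripper opens to 85 mm and grips with 20 to 120 N. Pads are 22 mm wide; open, the fingers measure 114 mm over their backs; the gripper's body (76 mm by 85 mm) begins 54 mm behind the grasp point. The pads swing forward as they close: fully open they stand 13 mm farther back than shut.
Start: joints at [-1.331, 0.307, 1.506, -0, 1.328, -0.073], TCP at [0.177, -0.547, 0.231] pointing down, gripper open.
Joint ranges: [-3.12, 3.12], [-1.05, 2.28], [0.14, 2.33], [-1.42, 4.57], [0.1, 2.73], [-2.68, 2.68]. Speed limits (rad/s): [2.57, 2.57, 3.14, 3.14, 3.14, 3.14].

INTERFACE

Orientations are given as a unit quaternion [x, y, z, w].
In Python, from cell import env, camera, job gives the robot as it stands.
- The arm moves only by the shell command python3 -m jog 'ROWS' [FORCE]. ROWS is JSON, one flat list of numbers, 7 for each row, row after row: the turn, a rotation vector about the tool's x, y, z in units of 5 degrees (1.0 is 5 degrees), then the shift along the tool's x, y, z in units of 50 mm (1.0 is 50 mm), then the opening, from 0 (shut) to 1 (fully open). In form: [rx, ry, rz, x, y, z, grip, rx, ry, rz, x, y, z, grip, ...]. A call has 1 to 12 rows; each row is the pose to reach, as a shift and turn from the pose commanded when the call began, along the tool's axes at that moment; what a row does not reach only later rows make up. A row lasts 1/8 s, in which the tool goes at most 62.5 mm and 10.7 degrees, less where a joint would pass 70% of its speed; a pose out of reach is approached as far as the arm can. A call with a gripper value outside its range is refused whole. The fingers move at their own pace and stop on an object; FORCE is the grip in N (left out, the last holds). Time passes only in rows, so rows that repeat a pose let the fingers close. It gives the time, the measured TCP pose, the force and the opening at its end, in the units of the state.
- env.get_obs(): the state, without advancing time (a new reading comes with each control period).
- camera(name): name is "side" or "top" or "wrist"; returns a dict with "frame" (400x640x3 uint8, red, green, blue), "fx", "fy", "cx", "cy" (pixels), "k1" (the pictures are not rectified: a ray, as slopes to the right and down, at radius r is drawn at 1 + k1 r^2 times it, then the intrinsics apply), "pose" (4x4, takes a point from camera to world coordinates); the wrist camera has in their place "T_tool_cam" (4x4, takes a point from camera to tool coordinates, whose origin is the TCP and whose axes are the flange's). Camera axes: x right, y down, z forward; pixel columns grow to the right and rows downward; lengths in m; the calibration is good to about 2 mm. A picture is of the moment at which its call begins: read the wrist's pose just before it. There is no depth.
- job.job_done(): hands the job in, once; it reports no verdict.
The state is a dict: "t": time; "joints": joint angles; "joint_vel": joint speeds; "tau": joint torques, N m; "ee_pos": TCP position; "ee_rot": TCP orientation; "contact_force": force on the tool from outside, world axes, zero at the start; "wrist_torque": the same for the moment, N m; "grip_width": finger opening in m.
Only numpy, scipy, OpenCV 4.12 (cv2) and the standard library are available. Lean on these libraries where they do the work, as an engineer would, in place of code of your own. Each camera call takes 0.05 s, during which the arm holds its last target. There are 200 camera calls.

## Working session

There is one attempt and no reset: what is moved stays moved. The work goes in short steps, Python scripts to look and compute and a shell command to move; the robot and the scene stay as the last step left them, time stands still between calls to the robot, and variables do not carry over. Pictures are saved under pics/ and viewed, about 8 in all and at most 12, crops included, and the job is handed in when it is done.

```bash
ls; mkdir -p pics
cat > h.py <<'E'
import numpy as np, cv2
from cell import env, camera, job
from scipy.spatial.transform import Rotation as R
def snap(n,f):
    o=env.get_obs(); c=camera(n); cv2.imwrite(f'pics/{f}.png',c['frame'][:,:,::-1])
    if n=='wrist':
        T=np.eye(4);T[:3,:3]=R.from_quat(o['ee_rot']).as_matrix();T[:3,3]=o['ee_pos'];c['pose']=T@c['T_tool_cam']
    np.savez(f'pics/{f}.npz',**{k:v for k,v in c.items()})
    return c
def load(f): return dict(np.load(f'pics/{f}.npz'))
def ray(c,u,v):
    x=(u-c['cx'])/c['fx'];y=(v-c['cy'])/c['fy'];rd=np.hypot(x,y);r=rd
    for _ in range(30): r=rd/(1+c['k1']*r*r)
    s=r/rd if rd>0 else 1
    d=c['pose'][:3,:3]@np.array([x*s,y*s,1]);return c['pose'][:3,3],d/np.linalg.norm(d)
def onz(c,u,v,z):
    o,d=ray(c,u,v);return o+d*(z-o[2])/d[2]
def proj(c,p):
    q=np.linalg.inv(c['pose'])@np.r_[p,1];x,y=q[:2]/q[2];k=1+c['k1']*(x*x+y*y)
    return c['fx']*x*k+c['cx'],c['fy']*y*k+c['cy']
E
python3 - <<'E'
from h import *
o=env.get_obs();print(o, env.grip_point_offset)
for n in('top','side','wrist'):
    c=snap(n,n+'0');print(n,c['fx'],c['cx'],c['cy'],c['k1'],c['pose'].round(3).tolist())
E
```

```text
pics
{'t': 0.0, 'joints': array([-1.33149546e+00,  3.07565885e-01,  1.50768547e+00,  3.76662427e-05,
        1.32838487e+00, -7.35023323e-02]), 'joint_vel': array([ 0.00020148, -0.00049855, -0.00058725, -0.00081443, -0.00062116,
        0.00049053]), 'tau': array([-1.64444580e-03, -4.57567334e+01, -2.51919973e+01, -6.37598932e-04,
        1.32903815e-02,  7.54782945e-06]), 'ee_pos': array([ 0.17676523, -0.54642075,  0.23038055]), 'ee_rot': array([ 9.87794373e-01,  1.55760176e-01, -6.63934140e-05, -1.01979255e-03]), 'contact_force': array([-0.65021214, -0.78478183,  0.40661786]), 'wrist_torque': array([ 0.0337413 ,  0.01724952, -0.00125858]), 'grip_width': 0.08517501743523964} -0.0187
top 423.6238987724496 325.4457242917532 201.0345972180222 -0.020407817888371413 [[0.014, -0.988, 0.156, 0.381], [-1.0, -0.014, 0.004, 0.079], [-0.002, -0.157, -0.988, 1.209], [0.0, 0.0, 0.0, 1.0]]
side 381.22639192739075 320.82709026682494 202.41217282388655 -0.08323980008067867 [[-0.985, -0.129, 0.114, 0.406], [-0.172, 0.749, -0.64, 0.79], [-0.003, -0.65, -0.76, 0.982], [0.0, 0.0, 0.0, 1.0]]
wrist 296.4449662104767 318.45529969550216 198.2095493865245 -0.020298850920757405 [[0.307, -0.917, -0.256, 0.241], [-0.952, -0.296, -0.082, -0.527], [-0.0, 0.269, -0.963, 0.373], [0.0, 0.0, 0.0, 1.0]]
```

View pics/top0.png

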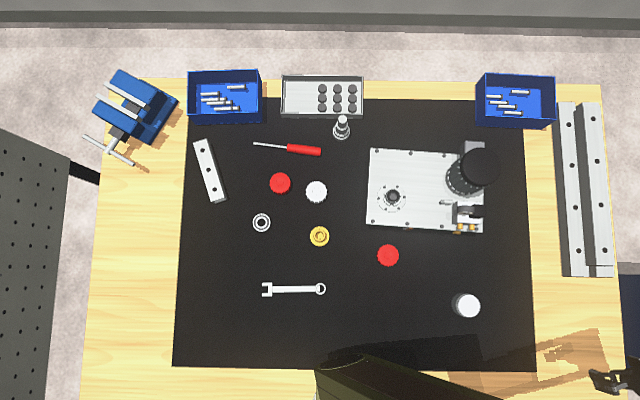

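View pics/side0.png

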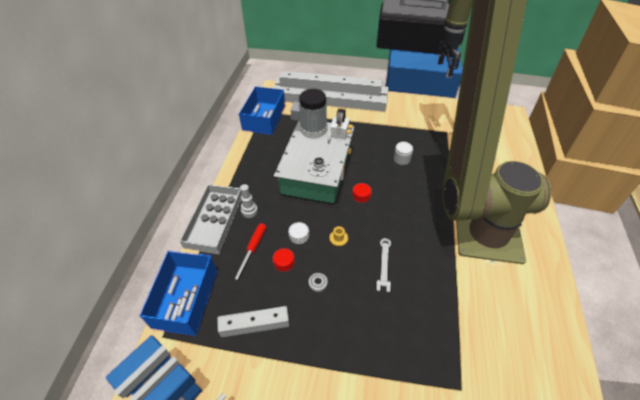

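Views: the candidates for the cap are white (316,191), red (280,183), red (388,255) and the larger white cylinder (467,305) in the top view. The red ones are excluded, and the last is the tin. (316,191) fits the aluminium cap. The neck is at (392,196) in top and (319,163) in side.

Run:
```python
from h import *
from scipy.optimize import least_squares
t=load('top0');s=load('side0')
def crop(c,u,v,w=28,k=7): return cv2.resize(c['frame'][v-w:v+w,u-w:u+w,::-1],None,fx=k,fy=k,interpolation=cv2.INTER_CUBIC)
cv2.imwrite('pics/m1.png',cv2.resize(np.vstack([np.hstack([crop(t,316,191),crop(t,392,196)]),np.hstack([crop(s,299,233),crop(s,319,163)])]),(600,600)))
def blob(c,u,v,w=25,th=150):
    g=c['frame'][v-w:v+w,u-w:u+w].min(2);n,l,st,ce=cv2.connectedComponentsWithStats((g>th).astype(np.uint8))
    i=l[w,w]; ys,xs=np.where(l==i)
    return ce[i]+[u-w,v-w],st[i],xs.min()+u-w,xs.max()+u-w
for nm,c,u,v in(('top cap',t,316,191),('top tin',t,467,305),('side cap',s,299,230)):
    for th in (120,200):
        ce,st,a,b=blob(c,u,v,th=th);p=onz(c,*ce,.033)
        print(nm,th,ce,st,p.round(4),'width',np.linalg.norm(onz(c,a-.5,ce[1],.033)-onz(c,b+.5,ce[1],.033)).round(4))
print('neck',onz(t,392,196,.146),onz(s,319,160,.146))
```

```text
top cap 120 [315.93922652 191.32320442] [ 15  15  21  22 362] [0.5946 0.111  0.033 ] width 0.0593
top cap 200 [315.92878338 191.1305638 ] [ 15  15  21  21 337] [0.5951 0.111  0.033 ] width 0.0593
top tin 120 [467.93918919 305.25      ] [ 14  14  25  23 444] [ 0.2863 -0.307   0.033 ] width 0.0681
top tin 200 [468.60367454 305.4855643 ] [ 16  15  22  22 381] [ 0.2857 -0.3088  0.033 ] width 0.0599
side cap 120 [298.32080925 231.93930636] [ 14  17  21  21 346] [0.5959 0.1205 0.033 ] width 0.0646
side cap 200 [298.11737089 230.0657277 ] [ 15  18  19  15 213] [0.598  0.1136 0.033 ] width 0.0587
neck [ 0.564651  -0.0859963  0.146    ] [ 0.56756529 -0.08825531  0.146     ]
```

View pics/m1.png

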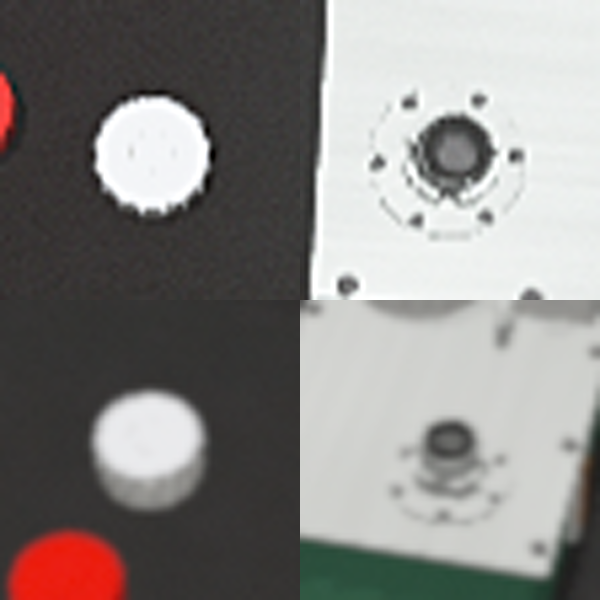

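```bash
cat >> h.py <<'E'
def rows(target,yaw):
    """yaw: world direction (deg) of tool x, tool down. prints shift/turn in jog units from the measured pose"""
    o=env.get_obs();A=R.from_quat(o['ee_rot']);a=np.radians(yaw)
    B=R.from_matrix(np.array([[np.cos(a),np.sin(a),0],[np.sin(a),-np.cos(a),0],[0,0,-1]]))
    print('turn',(np.degrees((A.inv()*B).as_rotvec())/5).round(3),'shift',(A.inv().apply(np.array(target)-o['ee_pos'])/.05).round(3),'t',o['t'],'j6',o['joints'][5])
E
python3 -c "
from h import *
rows([.595,.111,.20],105)"
```

```text
turn [-1.4000e-02 -1.5000e-02 -1.7416e+01] shift [12.006 -9.939  0.629] t 0.15 j6 -0.07352449801017379
```

```bash
python3 -m jog '[0,0,-17.4,12,-9.94,0.4,1, 0,0,-17.4,12,-9.94,0.4,1, 0,0,-17.4,12,-9.94,0.4,1, 0,0,-17.4,12,-9.94,0.4,1, 0,0,-17.4,12,-9.94,0.4,1, 0,0,-17.4,12,-9.94,0.4,1, 0,0,-17.4,12,-9.94,0.4,1, 0,0,-17.4,12,-9.94,0.4,1, 0,0,-17.4,12,-9.94,0.4,1, 0,0,-17.4,12,-9.94,0.4,1, 0,0,-17.4,12,-9.94,0.4,1, 0,0,-17.4,12,-9.94,0.4,1]'; python3 -c "
from h import *
rows([.595,.111,.16],105)"
```

```text
t: 1.65
ee_pos: [0.5798, 0.0876, 0.2118]
ee_rot: [0.609, 0.793, -0.0, 0.0]
contact_force: [0.8, -1.0, 0.6]
grip_width: 0.0854
turn [-0.003  0.003 -0.011] shift [0.375 0.414 1.036] t 1.65 j6 -0.182694794153129
```

```bash
python3 -m jog '[0,0,0,0.37,0.41,0.9,1, 0,0,0,0.37,0.41,0.9,1, 0,0,0,0.37,0.41,0.9,1, 0,0,0,0.37,0.41,0.9,1]'
python3 - <<'E'
from h import *
c=snap('wrist','w1')
g=c['frame'].min(2);n,l,st,ce=cv2.connectedComponentsWithStats((g>150).astype(np.uint8))
u,v=proj(c,[.595,.111,.033]);print(u,v)
i=np.argsort(-st[:,4])[:5]
for k in i: print(st[k],ce[k],onz(c,*ce[k],.033))
o=env.get_obs();print(o['ee_pos'])
cv2.imwrite('pics/w1c.png',c['frame'][:,:,::-1])
E
```

```text
t: 2.15
ee_pos: [0.5945, 0.1077, 0.1686]
ee_rot: [0.61, 0.793, 0.001, 0.001]
contact_force: [1.0, 0.6, -0.1]
grip_width: 0.0854
320.52489090908574 184.06132268679653
[     0      0    640    400 238235] [310.58726887 200.38178269] [0.58983061 0.09274476 0.033     ]
[ 511  108  129  197 8684] [592.47823584 207.35479042] [0.86488034 0.15778238 0.033     ]
[ 291  152   63   63 2962] [322.04490209 183.46455098] [0.59626036 0.11194085 0.033     ]
[  45    0   31  144 2540] [61.51889764 71.16850394] [0.34749256 0.15158745 0.033     ]
[483 364  41  36 771] [503.02594034 387.12062257] [ 0.87430485 -0.07629728  0.033     ]
[0.59458224 0.10769356 0.16872967]
```

View pics/w1c.png

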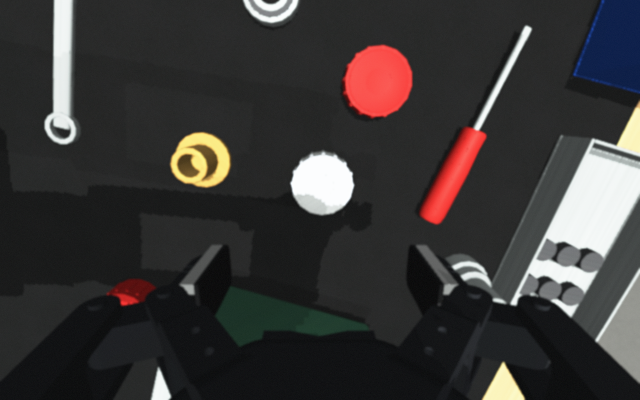

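The cap is at (322,183), between the bush (200,160) and the screwdriver handle (440,200), both clear of the jaws. I'll lower the tool and measure the flats' phase.

```bash
python3 -m jog '[0,0,0,0.07,0.05,1.3,1, 0,0,0,0.07,0.05,1.3,1, 0,0,0,0.07,0.05,1.3,1, 0,0,0,0.07,0.05,1.3,1]'
python3 - <<'E'
from h import *
c=snap('wrist','w2')
u0,v0=proj(c,[.596,.112,.033]);print(u0,v0)
g=c['frame'].min(2);n,l,st,ce=cv2.connectedComponentsWithStats((g>150).astype(np.uint8))
k=l[int(v0),int(u0)];print(st[k],ce[k])
m=(l==k).astype(np.uint8);ct=max(cv2.findContours(m,cv2.RETR_EXTERNAL,cv2.CHAIN_APPROX_NONE)[0],key=len)[:,0]
P=np.array([onz(c,*p,.033)[:2] for p in ct])
(x,y),r=cv2.minEnclosingCircle((P*1000).astype(np.float32));print('circ',x,y,r)
gi=cv2.GaussianBlur(c['frame'].min(2).astype(np.float32),(0,0),1)
C=np.array([x,y])/1000
th=np.radians(np.arange(0,360,1));rr=[]
for a in th:
    rs=np.arange(.024,.034,.0002);uv=np.array([proj(c,[C[0]+q*np.cos(a),C[1]+q*np.sin(a),.033]) for q in rs],np.float32)
    pr=cv2.remap(gi,uv[:,0],uv[:,1],cv2.INTER_LINEAR)[:,0];rr.append(rs[np.argmin(np.diff(pr))])
rr=np.array(rr)
X=np.c_[np.ones(360),np.cos(th),np.sin(th),np.cos(2*th),np.sin(2*th)];co=np.linalg.lstsq(X,rr,rcond=None)[0];print('mean r,off',co[:3]*1000)
f=rr-X@co
for h in (14,15,16,17,18):
    z=(f*np.exp(-1j*h*th)).mean()*2;print(h,abs(z)*1e3,'corner dir deg',-np.degrees(-np.angle(z))/h)
cv2.imwrite('pics/w2c.png',cv2.resize(c['frame'][int(v0)-75:int(v0)+75,int(u0)-75:int(u0)+75,::-1],(600,600),interpolation=cv2.INTER_CUBIC))
E
```

```text
t: 2.7
ee_pos: [0.5974, 0.1127, 0.1045]
ee_rot: [0.609, 0.793, 0.001, 0.002]
contact_force: [-0.5, 0.3, 0.4]
grip_width: 0.0851
317.2717311718252 207.49099677076507
[ 278  165   80   81 4887] [317.61735216 205.98547166]
circ 596.287353515625 112.7048110961914 31.76643180847168
mean r,off [ 3.03872222e+01  1.09912182e-03 -7.34972669e-01]
14 0.21551778752762937 corner dir deg 11.832438229382655
15 0.14397787165009213 corner dir deg -6.526643186327592
16 0.352756438135828 corner dir deg 9.63067461974948
17 0.1297348707782716 corner dir deg 1.6538437393949108
18 0.09182862599059455 corner dir deg -3.3287105039272245
```

View pics/w2c.png

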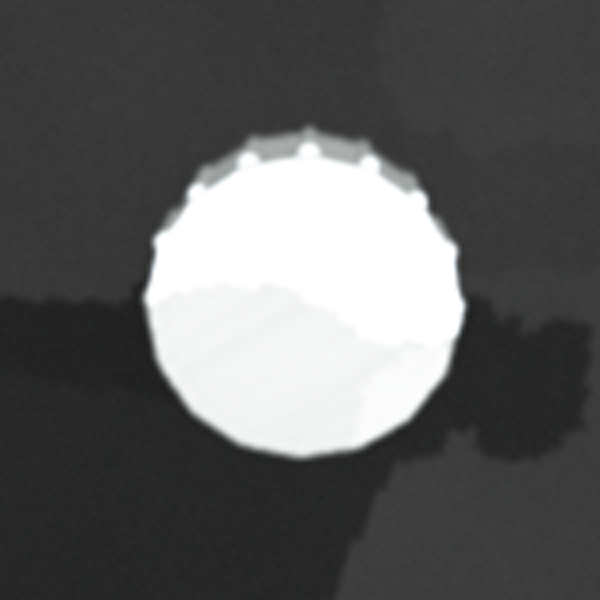

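Corners lie on the jaw axis, in the crop at (147,298) left and (310,150) top. Turning 9° anticlockwise puts the pads on flats.

```bash
python3 -c "
from h import *
rows([.5965,.112,.001],114)"
```

```text
turn [ 0.046  0.011 -1.819] shift [-0.01  -0.027  2.068] t 2.75 j6 -0.1429916995958246
```

```bash
python3 -m jog '[0.03,0.01,-1.8,-0.01,-0.03,1,1, 0.03,0.01,-1.8,-0.01,-0.03,1,1, 0.03,0.01,-1.8,-0.01,-0.03,1.7,1, 0.03,0.01,-1.8,-0.01,-0.03,2.05,1, 0.03,0.01,-1.8,-0.01,-0.03,2.05,1, 0.03,0.01,-1.8,-0.01,-0.03,2.05,1]'; python3 -m jog '[0,0,0,0,0,0,0, 0,0,0,0,0,0,0, 0,0,0,0,0,0,0, 0,0,0,0,0,0,0, 0,0,0,0,0,0,0, 0,0,0,0,0,0,0]' 35; python3 -c "
from h import *
rows([.5965,.112,.001],114)"
```

```text
t: 3.5
ee_pos: [0.5953, 0.1121, 0.0008]
ee_rot: [0.545, 0.838, -0.0, -0.0]
contact_force: [-0.2, -0.4, -0.0]
grip_width: 0.0855
t: 4.25
ee_pos: [0.5953, 0.1121, 0.0008]
ee_rot: [0.545, 0.838, -0.0, -0.0]
contact_force: [-0.4, 0.2, 5.6]
grip_width: 0.0575
turn [-0.004 -0.005 -0.017] shift [-0.012  0.022 -0.003] t 4.25 j6 -0.3014721563894092
```

```bash
python3 -m jog '[0,0,0,0,0,-1,0, 0,0,0,0,0,-2,0, 0,0,0,0,0,-3,0, 0,0,0,0,0,-4,0, 0,0,0,0,0,-4,0, 0,0,0,0,0,-4,0]'
python3 - <<'E'
from h import *
o=env.get_obs();print(o['grip_width'],o['contact_force'])
for n,u,v in(('top0',393,196),('side0',319,160)):
    c=load(n);w=22;k=8
    g=cv2.resize(c['frame'][v-w:v+w,u-w:u+w].max(2),None,fx=k,fy=k,interpolation=cv2.INTER_CUBIC)
    for th in (90,110,130,150):
        m=(g<th).astype(np.uint8);cs=cv2.findContours(m,cv2.RETR_EXTERNAL,cv2.CHAIN_APPROX_NONE)[0]
        ct=max(cs,key=cv2.contourArea)
        if len(ct)<20: continue
        e=cv2.fitEllipse(ct);q=np.array(e[0]);q=(q+.5)/k-.5+[u-w,v-w]
        a=[onz(c,q[0]+s*e[1][0]/2/k,q[1],.146) for s in(-1,1)]
        print(n,th,q.round(2),np.array(e[1])/k,onz(c,*q,.146).round(4),onz(c,*q,.143).round(4),'dia',np.linalg.norm(a[0]-a[1]))
    # bolts (small dark blobs around)
t=load('top0')
w=30;u,v=393,200
g=t['frame'][v-w:v+w,u-w:u+w].min(2)
n,l,st,ce=cv2.connectedComponentsWithStats((g<130).astype(np.uint8))
for i in range(1,n):
    if 3<st[i,4]<40: print(st[i,4],(ce[i]+[u-w,v-w]).round(2),onz(t,*(ce[i]+[u-w,v-w]),.116).round(4))
E
```

```text
t: 5.0
ee_pos: [0.594, 0.1119, 0.199]
ee_rot: [0.545, 0.838, -0.001, -0.002]
contact_force: [0.1, 0.5, -1.9]
grip_width: 0.0574
0.05740968338341281 [ 0.13178813  0.49614499 -1.89799082]
top0 90 [392.77 195.44] [11.51363277 12.67785931] [ 0.5661 -0.088   0.146 ] [ 0.5666 -0.0884  0.143 ] dia 0.029348983590295846
top0 110 [392.44 196.02] [12.88489246 13.79238701] [ 0.5646 -0.0871  0.146 ] [ 0.5651 -0.0876  0.143 ] dia 0.03283686645718095
top0 130 [392.29 196.26] [13.266819   14.73914528] [ 0.564  -0.0867  0.146 ] [ 0.5645 -0.0872  0.143 ] dia 0.03380696676060401
top0 150 [392.   196.37] [14.17947292 15.22195721] [ 0.5637 -0.086   0.146 ] [ 0.5642 -0.0865  0.143 ] dia 0.03613080794256764
side0 90 [318.46 160.82] [6.18916368 7.83715153] [ 0.5686 -0.0842  0.146 ] [ 0.5692 -0.0874  0.143 ] dia 0.01971611616281153
side0 110 [318.45 160.91] [6.92050028 8.76538658] [ 0.5685 -0.0838  0.146 ] [ 0.5691 -0.0869  0.143 ] dia 0.02204062185373951
side0 130 [318.6  161.48] [ 8.57154465 10.01796627] [ 0.5676 -0.0813  0.146 ] [ 0.5682 -0.0844  0.143 ] dia 0.027259986215837622
side0 150 [318.44 163.81] [10.77966404 14.478549  ] [ 0.5662 -0.0707  0.146 ] [ 0.5668 -0.0738  0.143 ] dia 0.0340829307317286
4 [384.   186.75] [ 0.5942 -0.0699  0.116 ]
4 [403.5 196.5] [ 0.5689 -0.1208  0.116 ]
8 [372.25 220.75] [ 0.504  -0.0387  0.116 ]
7 [407.   223.29] [ 0.4986 -0.1288  0.116 ]
```

```bash
python3 -c "
from h import *
rows([.584,-.129,.2],114)"
```

```text
turn [-0.041 -0.016 -0.016] shift [-4.322 -2.137 -0.018] t 5.0 j6 -0.30149461037388636
```

```bash
python3 -m jog '[0,0,0,-1,-0.5,0,0, 0,0,0,-2,-1,0,0, 0,0,0,-3,-1.5,0,0, 0,0,0,-3.8,-1.9,0,0, 0,0,0,-4.3,-2.1,0,0, 0,0,0,-4.3,-2.1,0,0, 0,0,0,-4.3,-2.1,0,0]'
python3 - <<'E'
from h import *
c=snap('wrist','w3');print(proj(c,[.566,-.0875,.146]),env.get_obs()['ee_pos'])
u,v=map(int,proj(c,[.566,-.0875,.146]));
cv2.imwrite('pics/w3c.png',cv2.resize(c['frame'][max(0,v-90):v+90,u-110:u+110,::-1],None,fx=3.5,fy=3.3))
print(u-110,max(0,v-90))
E
```

```text
t: 5.88
ee_pos: [0.585, -0.1263, 0.1978]
ee_rot: [0.545, 0.838, -0.001, -0.003]
contact_force: [0.1, 0.3, -1.7]
grip_width: 0.057
(np.float64(318.01799518229734), np.float64(153.6263850508518)) [ 0.58525926 -0.12594799  0.19824661]
208 63
```

View pics/w3c.png

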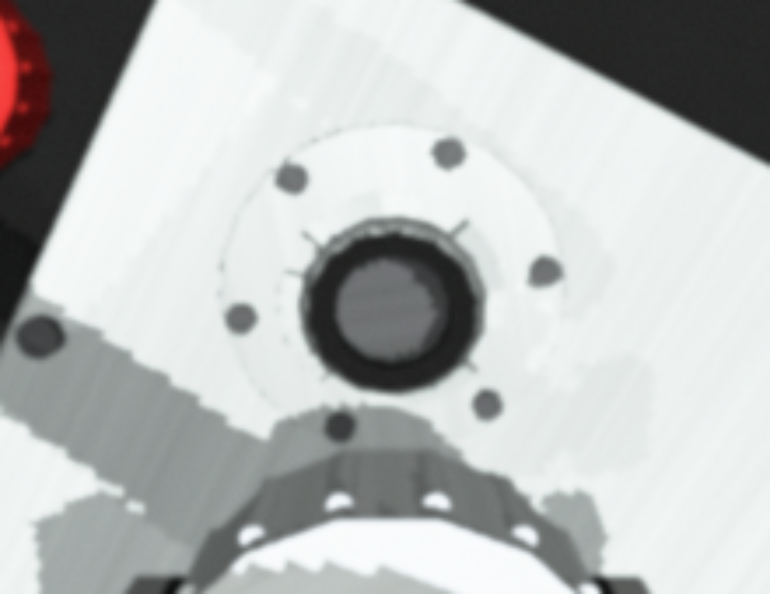

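The neck's seal ring is centred at crop (392,312), full-frame (320.0,157.5). The six flange screws centre at (320.0,151.3).

Run:
```python
from h import *
c=load('w3')
print('seal',onz(c,320,157.5,.145),'bolts',onz(c,320.05,151.3,.116))
g=c['frame'].max(2);u,v=320,157
m=(g<75).astype(np.uint8);m[:120]=0;m[188:]=0;m[:,:285]=0;m[:,355:]=0
ct=max(cv2.findContours(m,cv2.RETR_EXTERNAL,cv2.CHAIN_APPROX_NONE)[0],key=cv2.contourArea);e=cv2.fitEllipse(ct);print(e,onz(c,*e[0],.145))
# the held cap: top plane corners seen? rim left/right edge at rows 190-215
rows([.566,-.0875,.15],114)
```

```text
seal [ 0.56826834 -0.08941255  0.145     ] bolts [ 0.56799004 -0.08868233  0.116     ]
((319.54730224609375, 157.2834930419922), (46.109397888183594, 47.06661605834961), 98.5684814453125) [ 0.5679375  -0.08940309  0.145     ]
turn [-0.051 -0.04  -0.009] shift [ 0.856 -0.036  0.968] t 5.925 j6 -0.7004650294391247
```

```bash
python3 -c "
from h import *
rows([.567,-.089,.155],114)"
```

```text
turn [-0.051 -0.04  -0.009] shift [ 0.821 -0.03   0.868] t 5.925 j6 -0.7004650294391247
```

```bash
python3 -m jog '[-0.03,-0.02,0,0.82,-0.03,0.2,0, -0.03,-0.02,0,0.82,-0.03,0.6,0, -0.03,-0.02,0,0.82,-0.03,0.84,0, -0.03,-0.02,0,0.82,-0.03,0.84,0, -0.03,-0.02,0,0.82,-0.03,0.84,0]' ; python3 -c "
from h import *
rows([.567,-.089,.155],114)
for n in('top','side'): snap(n,n+'4')
from h import *
a=load('top4')['frame'][145:245,330:460,::-1];b=load('side4')['frame'][110:210,255:385,::-1]
cv2.imwrite('pics/m4.png',np.vstack([cv2.resize(x,None,fx=4,fy=3,interpolation=cv2.INTER_CUBIC) if 0 else cv2.resize(x,(390,300),interpolation=cv2.INTER_CUBIC) for x in(a,b)]))"
```

```text
t: 6.55
ee_pos: [0.5687, -0.0903, 0.158]
ee_rot: [0.545, 0.838, 0.0, 0.001]
contact_force: [1.1, -1.4, -1.6]
grip_width: 0.0574
turn [ 0.01   0.014 -0.014] shift [ 0.038 -0.02   0.061] t 6.55 j6 -0.6480453155088681
```

View pics/m4.png

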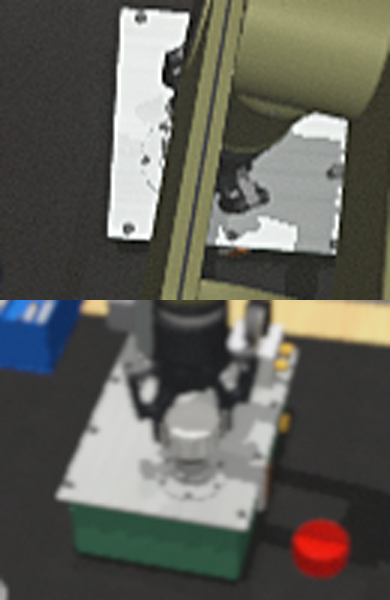

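The top view is blocked by the arm. The side view shows the cap (190,425) above the neck (190,470), apparently centred. Now I'll lower it gently.

```bash
python3 -m jog '[0,0,0,0.03,-0.02,0.1,0, 0,0,0,0.03,-0.02,0.2,0, 0,0,0,0.03,-0.02,0.26,0, 0,0,0,0.03,-0.02,0.32,0, 0,0,0,0.03,-0.02,0.32,0]' ; python3 -m jog '[0,0,0,0,0,0.06,0, 0,0,0,0,0,0.12,0, 0,0,0,0,0,0.16,0, 0,0,0,0,0,0.16,0]'; python3 -c "
from h import *
rows([.567,-.089,.130],114);print(env.get_obs()['wrist_torque'])"
```

```text
t: 7.28
ee_pos: [0.5663, -0.0893, 0.1413]
ee_rot: [0.545, 0.838, -0.0, 0.0]
contact_force: [0.6, 0.2, -1.2]
grip_width: 0.0575
t: 7.78
ee_pos: [0.568, -0.0885, 0.1339]
ee_rot: [0.545, 0.838, 0.001, 0.001]
contact_force: [2.6, 4.0, 0.3]
grip_width: 0.0576
turn [ 0.037  0.007 -0.019] shift [-0.001 -0.022  0.078] t 7.775 j6 -0.6470040871413237
[ 0.72948673 -0.59574519  0.01590574]
```

```bash
python3 -m jog '[0,0,0,0.015,0.01,0.03,0, 0,0,0,0.015,0.01,0.06,0, 0,0,0,0.015,0.01,0.08,0, 0,0,0,0.015,0.01,0.08,0]'; python3 -c "
from h import *
rows([.567,-.089,.130],114);print(env.get_obs()['wrist_torque'])"
```

```text
t: 8.28
ee_pos: [0.5669, -0.0879, 0.1296]
ee_rot: [0.545, 0.838, 0.0, 0.0]
contact_force: [2.1, 4.4, 0.6]
grip_width: 0.0573
turn [ 0.011  0.    -0.018] shift [-0.021 -0.007 -0.008] t 8.275 j6 -0.6454578519003081
[ 0.79557839 -0.51179712 -0.02765816]
```

```bash
python3 -m jog '[0,0,0,0.015,0.015,0.01,0, 0,0,0,0.015,0.015,0.02,0, 0,0,0,0.015,0.015,0.03,0, 0,0,0,0.015,0.015,0.03,0]'; python3 -c "
from h import *
rows([.567,-.089,.130],114);print(env.get_obs()['wrist_torque'])"
```

```text
t: 8.78
ee_pos: [0.5668, -0.0876, 0.1284]
ee_rot: [0.545, 0.838, -0.0, 0.0]
contact_force: [0.3, 2.6, 3.9]
grip_width: 0.0575
turn [-0.003  0.008 -0.016] shift [-0.027 -0.007 -0.031] t 8.775 j6 -0.6436569577696839
[ 0.4864566  -0.03515845  0.02844419]
```

```bash
python3 -m jog '[0,0,0,0.01,0.005,0.03,0, 0,0,-1,0.01,0.005,0.03,0, 0,0,-2,0.01,0.005,0.03,0, 0,0,-3,0.01,0.005,0.03,0, 0,0,-4,0.01,0.005,0.03,0]'
cat > s.py <<'E'
from h import *
o=env.get_obs();print('z',o['ee_pos'].round(4),'F',o['contact_force'].round(1),'M',o['wrist_torque'].round(2),'yaw',np.degrees(2*np.arctan2(o['ee_rot'][1],o['ee_rot'][0])).round(1),'j6',o['joints'][5].round(2),'t',o['t'])
E
python3 s.py
```

```text
t: 9.4
ee_pos: [0.5682, -0.0879, 0.1277]
ee_rot: [0.39, 0.921, -0.0, 0.002]
contact_force: [0.6, 0.5, -0.3]
grip_width: 0.0571
z [ 0.5682 -0.0879  0.1277] F [ 0.6  0.5 -0.3] M [-0.02 -0.07  0.02] yaw 134.1 j6 -0.99 t 9.4
```

```bash
python3 -m jog '[0,0,0,0,0,0.03,0, 0,0,0,0,0,0.05,0, 0,0,0,0,0,0.05,0]'; python3 s.py
```

```text
t: 9.78
ee_pos: [0.5671, -0.0872, 0.1237]
ee_rot: [0.392, 0.92, -0.0, 0.0]
contact_force: [3.1, 0.0, 0.1]
grip_width: 0.0571
z [ 0.5671 -0.0872  0.1237] F [3.1 0.  0.1] M [ 0.1  -0.43  0.09] yaw 133.9 j6 -0.99 t 9.775
```

```bash
python3 -m jog '[0,0,0,-0.01,0.01,0.03,0, 0,0,0,-0.01,0.01,0.06,0, 0,0,0,-0.01,0.01,0.08,0, 0,0,0,-0.01,0.01,0.08,0]'; python3 s.py
```

```text
t: 10.28
ee_pos: [0.5669, -0.0868, 0.1197]
ee_rot: [0.391, 0.92, -0.0, -0.001]
contact_force: [-0.1, -0.5, -2.0]
grip_width: 0.0578
z [ 0.5669 -0.0868  0.1197] F [-0.1 -0.5 -2. ] M [-0.04  0.03 -0.01] yaw 133.9 j6 -0.99 t 10.275
```

```bash
python3 -m jog '[0,0,0,0,0,0.02,0, 0,0,0,0,0,0.04,0, 0,0,0,0,0,0.04,0]'; python3 s.py
```

```text
t: 10.65
ee_pos: [0.5674, -0.0869, 0.1185]
ee_rot: [0.391, 0.92, -0.0, 0.0]
contact_force: [-3.1, -0.6, 3.9]
grip_width: 0.0574
z [ 0.5674 -0.0869  0.1185] F [-3.1 -0.6  3.9] M [0.01 0.37 0.01] yaw 133.9 j6 -0.99 t 10.65
```

Fz shows about 5.5 N from the seal with the TCP at 0.1185, so the cap has dropped onto the seal. Now I'll screw forward in small steps.

```bash
python3 -m jog '[0,0,1,0.006,-0.006,0.003,0, 0,0,2,0.006,-0.006,0.006,0, 0,0,3,0.006,-0.006,0.009,0, 0,0,4,0.006,-0.006,0.012,0, 0,0,4,0.006,-0.006,0.012,0]'; python3 s.py
```

```text
t: 11.28
ee_pos: [0.5685, -0.0872, 0.1183]
ee_rot: [0.545, 0.839, 0.0, 0.002]
contact_force: [-0.1, -1.6, 4.9]
grip_width: 0.057
z [ 0.5685 -0.0872  0.1183] F [-0.1 -1.6  4.9] M [-0.06 -0.02  0.01] yaw 114.0 j6 -0.64 t 11.275
```

```bash
python3 -m jog '[0,0,1,0,0,0.004,0, 0,0,2,0,0,0.008,0, 0,0,3,0,0,0.012,0, 0,0,4,0,0,0.016,0, 0,0,4,0,0,0.016,0]'; python3 s.py;  python3 -m jog '[0,0,1,0,0,0.003,0, 0,0,2,0,0,0.006,0, 0,0,3,0,0,0.008,0, 0,0,3,0,0,0.008,0]'; python3 s.py
```

```text
t: 11.9
ee_pos: [0.5686, -0.0872, 0.1178]
ee_rot: [0.682, 0.731, 0.001, 0.002]
contact_force: [0.2, -0.6, 5.6]
grip_width: 0.0571
z [ 0.5686 -0.0872  0.1178] F [ 0.2 -0.6  5.6] M [-0.    0.04 -0.07] yaw 94.0 j6 -0.29 t 11.9
t: 12.4
ee_pos: [0.5687, -0.0871, 0.1174]
ee_rot: [0.772, 0.636, 0.001, 0.002]
contact_force: [0.1, -0.0, 7.4]
grip_width: 0.0573
z [ 0.5687 -0.0871  0.1174] F [ 0.1 -0.   7.4] M [ 0.02  0.08 -0.04] yaw 79.0 j6 -0.03 t 12.4
```

```bash
for i in 1; do python3 -m jog '[0,0,1,0,0,0.003,0, 0,0,1,0,0,0.003,0]'; python3 s.py;  python3 -m jog '[0,0,1,0,0,0.002,0, 0,0,1,0,0,0.002,0]'; python3 s.py; done
```

```text
t: 12.65
ee_pos: [0.5688, -0.0871, 0.1174]
ee_rot: [0.799, 0.602, 0.001, 0.002]
contact_force: [-0.2, 0.9, 7.9]
grip_width: 0.0575
z [ 0.5688 -0.0871  0.1174] F [-0.2  0.9  7.9] M [ 0.01  0.1  -0.09] yaw 74.0 j6 0.05 t 12.65
t: 12.9
ee_pos: [0.5688, -0.0872, 0.1174]
ee_rot: [0.823, 0.567, 0.001, 0.002]
contact_force: [-0.0, 0.3, 8.7]
grip_width: 0.0572
z [ 0.5688 -0.0872  0.1174] F [-0.   0.3  8.7] M [-0.    0.09  0.89] yaw 69.1 j6 0.14 t 12.9
```

It hit the stop after 65° of turning, at 0.89 N m. I'll ease the twist and then look.

```bash
python3 -m jog '[0,0,-0.4,0,0,0,0, 0,0,-0.4,0,0,0,0]'; python3 s.py; python3 -m jog '[0,0,-0.4,0,0,0,0.3, 0,0,-0.4,0,0,0,0.6, 0,0,-0.4,0,0,0,1, 0,0,-0.4,0,0,0,1, 0,0,-0.4,0,0,0,1, 0,0,-0.4,0,0,0,1]' ; python3 s.py
```

```text
t: 13.15
ee_pos: [0.5688, -0.0872, 0.1174]
ee_rot: [0.814, 0.581, 0.001, 0.002]
contact_force: [-0.1, -1.2, 8.8]
grip_width: 0.0573
z [ 0.5688 -0.0872  0.1174] F [-0.1 -1.2  8.8] M [0.1  0.14 0.17] yaw 71.1 j6 0.11 t 13.15
t: 13.9
ee_pos: [0.5671, -0.0869, 0.1158]
ee_rot: [0.804, 0.594, -0.0, 0.0]
contact_force: [1.1, -0.5, 0.1]
grip_width: 0.0849
z [ 0.5671 -0.0869  0.1158] F [ 1.1 -0.5  0.1] M [-0.    0.02 -0.05] yaw 72.9 j6 0.07 t 13.9
```

```bash
python3 -m jog '[0,0,0,0,0,-0.5,1, 0,0,0,0,0,-1,1, 0,0,0,0,0,-2,1, 0,0,0,0,0,-2.4,1, 0,0,0,0,0,-2.4,1, 0,0,0,0,0,-2.4,1]'
python3 - <<'E'
from h import *
c=snap('wrist','w5');s=snap('side','s5')
u,v=proj(c,[.5675,-.0877,.1496]);print(u,v)
P=np.array([.5675,-.0877,.11]);print('side exp top home',proj(s,P+[0,0,.0396]),'free(9mm)',proj(s,P+[0,0,.042]))
u,v=int(u),int(v)
a=c['frame'][v-70:v+70,u-70:u+70,::-1];b=s['frame'][130:190,290:350,::-1]
cv2.imwrite('pics/m5.png',np.hstack([cv2.resize(x,(400,400),interpolation=cv2.INTER_CUBIC) for x in(a,b)]))
print(u,v)
E
```

```text
t: 14.65
ee_pos: [0.5664, -0.0866, 0.2348]
ee_rot: [0.804, 0.594, -0.001, -0.001]
contact_force: [-0.8, -0.5, 0.3]
grip_width: 0.0852
320.42597696388844 202.4891813821578
side exp top home (np.float64(318.9819504397273), np.float64(159.29187759706403)) free(9mm) (np.float64(318.9767678056944), np.float64(158.7376908101891))
320 202
```

View pics/m5.png

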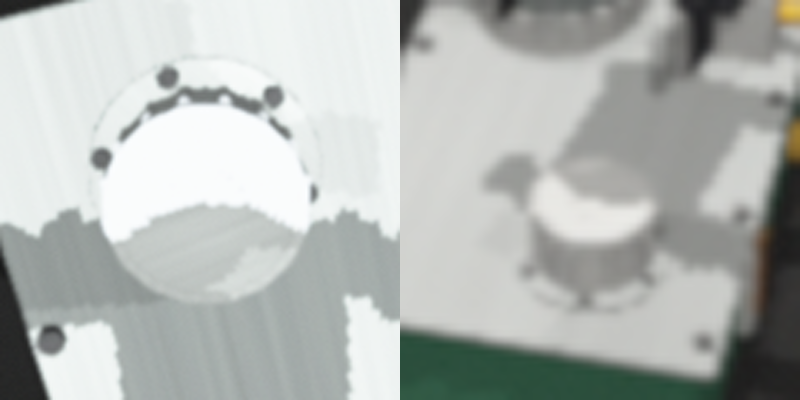

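The cap sits level and concentric on the neck: wrist crop centre (205,203), side crop (590,225). Its flats line up with the jaws, so my ease-back turned it about 3° off the stop. I'll regrip and nip it up moderately.

```bash
python3 -m jog '[0,0,0,0,0.03,1,1, 0,0,0,0,0.03,1.8,1, 0,0,0,0,0.03,2.36,1, 0,0,0,0,0.03,2.36,1, 0,0,0,0,0.03,2.36,1]'; python3 s.py; python3 -m jog '[0,0,0,0,0,0,0, 0,0,0,0,0,0,0, 0,0,0,0,0,0,0, 0,0,0,0,0,0,0, 0,0,0,0,0,0,0, 0,0,0,0,0,0,0]'; python3 s.py;python3 -m jog '[0,0,0.4,0,0,0,0, 0,0,0.4,0,0,0,0]'; python3 s.py
```

```text
t: 15.38
ee_pos: [0.5692, -0.0874, 0.1183]
ee_rot: [0.804, 0.594, -0.0, 0.0]
contact_force: [0.1, 0.2, 0.7]
grip_width: 0.0853
z [ 0.5692 -0.0874  0.1183] F [0.1 0.2 0.7] M [-0.02 -0.01  0.02] yaw 72.9 j6 0.07 t 15.375
t: 16.12
ee_pos: [0.5694, -0.0874, 0.1198]
ee_rot: [0.804, 0.594, 0.001, 0.001]
contact_force: [-1.9, 0.8, 6.5]
grip_width: 0.057
z [ 0.5694 -0.0874  0.1198] F [-1.9  0.8  6.5] M [ 0.09  0.33 -0.02] yaw 72.9 j6 0.07 t 16.125
t: 16.38
ee_pos: [0.5692, -0.0873, 0.1198]
ee_rot: [0.814, 0.58, 0.001, 0.001]
contact_force: [-1.1, 0.3, 6.0]
grip_width: 0.0569
z [ 0.5692 -0.0873  0.1198] F [-1.1  0.3  6. ] M [0.17 0.48 0.22] yaw 71.0 j6 0.11 t 16.375
```

```bash
python3 -m jog '[0,0,0.12,0,0,0,0, 0,0,0.12,0,0,0,0]'; python3 s.py; python3 -m jog '[0,0,0,0,0,0,0.4, 0,0,0,0,0,0,0.7, 0,0,0,0,0,0,1, 0,0,0,0,0,0,1, 0,0,0,0,0,0,1, 0,0,0,0,0,0,1]' ; python3 s.py; python3 -m jog '[0,0,0,0,0,-0.5,1, 0,0,0,0,0,-1,1, 0,0,0,0,0,-2,1, 0,0,0,0,0,-2.4,1, 0,0,0,0,0,-2.4,1, 0,0,0,0,0,-2.4,1]'
```

```text
t: 16.62
ee_pos: [0.5691, -0.0873, 0.1198]
ee_rot: [0.817, 0.576, 0.001, 0.001]
contact_force: [-1.4, 0.1, 7.2]
grip_width: 0.0572
z [ 0.5691 -0.0873  0.1198] F [-1.4  0.1  7.2] M [0.21 0.44 0.4 ] yaw 70.4 j6 0.12 t 16.625
t: 17.38
ee_pos: [0.5688, -0.0874, 0.118]
ee_rot: [0.818, 0.576, -0.0, 0.0]
contact_force: [-0.0, 0.5, 0.5]
grip_width: 0.0854
z [ 0.5688 -0.0874  0.118 ] F [-0.   0.5  0.5] M [ 0.01 -0.03 -0.02] yaw 70.3 j6 0.12 t 17.375
t: 18.12
ee_pos: [0.5678, -0.0871, 0.2369]
ee_rot: [0.818, 0.576, -0.001, -0.0]
contact_force: [0.4, 0.3, -0.3]
grip_width: 0.0855
```

Run:
```python
from h import *
c=snap('side','s6');d=cv2.absdiff(c['frame'],load('s5')['frame']).max(2);print('change at cap vs first release',d[135:185,300:340].mean(), 'px>40:',(d[135:185,300:340]>40).sum())
d=cv2.absdiff(c['frame'],load('side0')['frame']).max(2);n,l,st,ce=cv2.connectedComponentsWithStats((d>60).astype(np.uint8))
print([(s[4],e.round().tolist()) for s,e in zip(st[1:],ce[1:]) if s[4]>25])
w=snap('wrist','w6');cv2.imwrite('pics/w6c.png',w['frame'][:,:,::-1])
```

```text
change at cap vs first release 2.445 px>40: 4
[(np.int32(162), [326.0, 1.0]), (np.int32(232), [394.0, 7.0]), (np.int32(105), [426.0, 3.0]), (np.int32(4520), [467.0, 129.0]), (np.int32(240), [429.0, 11.0]), (np.int32(122), [455.0, 13.0]), (np.int32(510), [307.0, 25.0]), (np.int32(36), [455.0, 30.0]), (np.int32(256), [450.0, 61.0]), (np.int32(1477), [322.0, 85.0]), (np.int32(3619), [518.0, 128.0]), (np.int32(42), [298.0, 107.0]), (np.int32(81), [314.0, 115.0]), (np.int32(52), [433.0, 119.0]), (np.int32(81), [318.0, 162.0]), (np.int32(85), [334.0, 166.0]), (np.int32(331), [543.0, 196.0]), (np.int32(890), [518.0, 239.0]), (np.int32(368), [298.0, 232.0]), (np.int32(511), [484.0, 265.0])]
```

View pics/w6c.png

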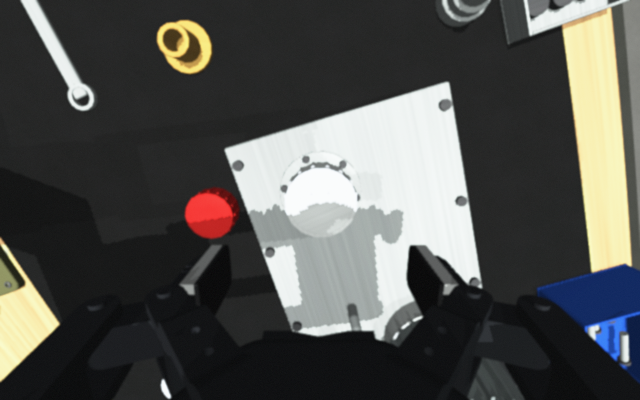

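The cap is level and centred on the neck at (320,202). The fingers are open and clear, and the only bench change is the cap's old spot (298,232). I'm handing in.

```bash
python3 -c "
from cell import job
print(job.job_done())"
```

```text
the job is handed in; nothing more can be done
None
```

The cap is screwed home on the filler neck, and I let go and handed the job in at about 18 s of the 67 s allowed. No verdict came back, so the final state is my own reading.

**What I did:**
- I gripped the aluminium cap on its flats and set it on the neck.
- I eased it 20° backward until it dropped. The vertical force vanished and the tool sank about 9 mm onto the seal, where it met about 5.5 N.
- I screwed it forward 65° to a firm stop. My last 5° step there reached 0.89 N m, above the 0.3–0.5 N m hand-tight range and close to the 1 N m damage limit.
- Easing the twist before release turned the cap back about 3°. I regripped it, nipped it up to 0.40 N m at about the same stop angle, then released and raised the gripper.

**Last checks:**
- The cap looks level and concentric on the neck.
- The fingers are open and the contact force is about zero.
- On the bench, the side view showed change only where the cap used to stand; the part hidden by the arm in that view was not checked.

**What I could not confirm:**
- The cap's final height and the seal squeeze are inferred from the stop angle, torque and tool height. The cameras cannot resolve a millimetre there.
- The camera estimates of the neck's position differed by 2–3 mm; contact forces settled it.

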